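Put the small jar away in the dry cabinet

TASK

Swing the dry cabinet's door open by its handle, stand the small white-capped jar upright on the cabinet floor inside, in front of or beside the big jar, and then shut the door fully. Keep the small jar upright on the way, and do not knock over or shove aside the big jar in the cabinet or the two vials on the worktop.

Things in the scene. Friction and masses are not known exactly. Their poses are not given: they have to be found in the camera images.
- cabinet: White dry cabinet, fixed, 160 deep (x) x 230 wide (y) x 280 high, front (-x) toward the robot, yaw up to 0.3 rad. Origin: centre of underside; x to its back, y left, z up. Inside x -80 (open front) to 72, y +-107, floor z 14, roof underside z 272. The roof reaches to the front: the tool must enter slanting from front and above.
- door (a joint): Door angle in rad: 0 shut, 1.57 square to the front, stop at 2.0. Grey frame, clear pane, 230 wide, 14 thick, z 10 to 278, covering the front. Hinged upright at its right edge (seen from the robot); the left edge swings toward the robot, then right. No latch or spring; stays where left, friction 0.08 N m. Starts shut or up to 0.15 ajar.
- door_hinge (a point): Point on the door's upright hinge axis, 220 above the worktop, at the cabinet's right front edge (cabinet x -80, y -115).
- door_handle (a point): Upright steel bar on the door's outer face near its free edge, 10 thick, 82 long, ends bent to the door; 28 clear behind it. Origin: middle of the bar, 220 above the worktop; with the door shut at cabinet x -127, y +90 (205 along the door from the hinge axis, 47 in front of it). Axes turn with the door: x into its outer face, z up. Fingers can straddle it from above.
- small_jar: The jar to put away: squat plastic jar with white screw cap, 52 across and 78 high, loose on the worktop in a row with the two vials (which of the three places it has changes); origin at the centre of its underside, z up.
- big_jar: Bystander: bigger jar with blue screw cap, 62 across and 92 high, loose at the back of the cabinet's floor (left, middle or right); origin at the centre of its underside, z up.
- amber_vial: Bystander: slim brown glass vial with black cap, 30 across and 64 high, loose on the worktop; origin at the centre of its underside, z up.
- clear_vial: Bystander: slim clear vial with white cap, 27 across and 58 high, loose on the worktop; origin at the centre of its underside, z up.
Not all that is in view belongs to the job. Leave any orange or pink look-alike of the small_jar alone.

How it is judged:
By the outcome, as a careful person would: the job done as asked, in the order asked, and still so for the second after the job is handed in, with the robot touching nothing.
It also fails if it takes over 72 s, if anything falls off the work surface, if the arm or the gripper's body presses on something with over 40 N, if the wrist force passes 120 N, or if a joint passes its speed limit or range.

ROBOT

A 7-joint arm with a two-finger parallel gripper is mounted at the origin on a cart in front of the work surface, level with it; the furniture and walls round the work are solid. World frame = base frame: x ahead of the robot, y to its left, z up, the work surface at z = 0. Lengths are in m, angles in rad, forces in N, time in s.
With the tool pointing down it reaches from about 0.35 to 0.9 m from the base axis. Payload 8.1 kg.
Tool frame: the origin (TCP) lies between the finger pads, 19 mm behind the fingertips; this is the grasp point; z points along the fingers, y is the line along which they close (so a half turn about z gives the same grasp; the last joint's range is limited). The gripper opens to 92 mm and grips with 3 to 60 N. Pads are 19 mm wide; open, the fingers measure 130 mm over their backs; the gripper's body (75 mm by 190 mm) begins 47 mm behind the grasp point.
Start: joints at [-1.344, 0.434, 0.025, 1.573, -0.012, 1.134, -0.075], TCP at [0.202, 0.591, 0.246] pointing down, gripper open.
Joint ranges: [-2.62, 2.62], [-0.44, 2.09], [-1.27, 1.32], [0.08, 2.57], [-1.32, 4.46], [0.12, 2], [-2.74, 2.74]. Speed limits (rad/s): [2.22, 2.22, 3.01, 3.01, 3.14, 3.14, 3.14].

INTERFACE

Orientations are given as a rotation vector (axis times angle).
In Python, from cell import readout, cams, workorder, spotter gives the robot as it stands.
- The arm moves only by the shell command python3 -m creep FILE [FORCE], which reads ROWS from the file FILE. ROWS is a JSON list that holds a single list of rows (three levels of brackets), with 1 to 10 rows, each of 5 numbers: dx, dy, dz in shares of the most that a row can go, 1 being 50 mm, then a turn about the tool's z in units of 0.05 rad, then the opening from 0.0 (shut) to 1.0 (fully open); each row shifts and turns the commanded pose from where the row before left it, along the tool's axes as they then stand; what a row does not reach is not made up. A row lasts 1/10 s, in which the tool goes at most 0.05 m and 0.15 rad, less where a joint would pass 70% of its speed; a pose out of reach is approached as far as the arm can. The fingers move at their own pace and stop on an object; FORCE is the grip in N (left out, the last holds). Time passes only in rows, so rows that do not move let the fingers close. It prints the time, the measured TCP pose, the force, the opening and the grip force at its end. Input that does not fit is refused with a message, and nothing moves.
- readout.observe(): the state, without advancing time (a new reading comes with each control period).
- cams.get_image(name): name is "side" or "top"; returns a dict with "image" (384x512x3 uint8, blue, green, red), "fx", "fy", "cx", "cy" (pixels), "cam_to_world" (4x4, takes a point from camera to world coordinates). Camera axes: x right, y down, z forward; pixel columns grow to the right and rows downward; lengths in m; the calibration is good to about 2 mm. A picture is of the moment at which its call begins. There is no depth.
- workorder.sign_off(): hands the job in; it is judged then, once.
Trained networks look in a picture, given as the dict that the camera call returned (one of the last four; its "shot" number tells which), for a name from the list of things; names that differ only in an ending like _2 or _b are one class to them, and where a whole thing is asked for, a point or a joint stands for the part that bears it (a point fixed in the world has none). Each returns a list of dicts, best first, with "score" (0 to 1); they miss things now and then, are a little off and sometimes report something else, mostly with a low value. They report only what shows in the picture. A call takes as long as a camera call. They do not tell look-alikes from the thing itself.
- spotter.boxes_of(picture, name): "centre" ([x, y, z] in m, in the coordinates of the camera as it stood for that picture, good to about 4 mm: the middle of the surface that is visible of it).
The state is a dict: "clock": time; "joints": joint angles; "dq": joint speeds; "joint_efforts": joint torques, N m; "position": TCP position; "ee_rot": TCP orientation; "force": force on the tool from outside, world axes, zero at the start; "ft_torque": the same for the moment, N m; "width": opening from 0.0 (shut) to 1.0 (fully open); "gripper_force": force on a finger pad.
Only numpy, scipy, OpenCV 4.12 (cv2) and the standard library are available. Lean on these libraries where they do the work, as an engineer would, in place of code of your own. Each camera call takes 0.05 s, during which the arm holds its last target. There are 200 camera calls.

## Working session

There is one attempt and no reset: what is moved stays moved. The work goes in short steps, Python scripts to look and compute and a shell command to move; the robot and the scene stay as the last step left them, time stands still between calls to the robot, and variables do not carry over. Pictures are saved under pics/ and viewed, at most 10 in all, crops included, and the job is handed in when it is done.

```bash
ls; mkdir -p pics; python3 - <<'E'
from cell import readout, cams, spotter
import cv2, numpy as np
s=readout.observe(); print({k:np.round(v,3).tolist() for k,v in s.items()})
for c in ("side","top"):
    p=cams.get_image(c); cv2.imwrite(f"pics/{c}0.png",p["image"])
    T=np.array(p["cam_to_world"]); print(c,p["fx"],p["cx"],p["cy"],np.round(T,3).tolist())
    for n in ("cabinet","door","door_handle","small_jar","big_jar","amber_vial","clear_vial"):
        for b in spotter.boxes_of(p,n)[:3]:
            x=np.array(b["centre"]); w=T@np.r_[x,1]
            print(n,round(b["score"],2),np.round(w[:3],3),"px",np.round([p["fx"]*x[0]/x[2]+p["cx"],p["fy"]*x[1]/x[2]+p["cy"]]))
E
```

```text
pics
{'clock': 0.0, 'joints': [-1.344, 0.435, 0.025, 1.574, -0.012, 1.134, -0.075], 'dq': [-0.001, 0.002, -0.0, 0.0, 0.001, 0.001, -0.0], 'joint_efforts': [-0.0, -66.786, 0.985, -31.446, -0.061, 0.043, 0.0], 'position': [0.202, 0.591, 0.245], 'ee_rot': [-0.516, -3.099, 0.002], 'force': [0.368, -0.013, -0.432], 'ft_torque': [0.006, -0.012, -0.014], 'gripper_force': 0.0, 'width': 0.999}
side 385.21576886645255 256.0580959389437 191.76202706127484 [[0.838, -0.175, 0.517, 0.029], [-0.546, -0.296, 0.784, -0.856], [0.015, -0.939, -0.344, 0.507], [0.0, 0.0, 0.0, 1.0]]
cabinet 0.92 [ 0.573 -0.293  0.171] px [322. 216.]
door 0.77 [ 0.561 -0.202  0.158] px [292. 209.]
door 0.34 [0.494 0.152 0.049] px [202. 208.]
door_handle 0.93 [ 0.56  -0.21   0.161] px [293. 209.]
small_jar 0.91 [0.435 0.252 0.042] px [171. 203.]
small_jar 0.65 [0.494 0.151 0.049] px [202. 208.]
small_jar 0.57 [0.548 0.027 0.043] px [237. 220.]
amber_vial 0.52 [0.478 0.057 0.037] px [211. 224.]
top 381.0962626464716 251.176892896182 196.04760937614532 [[-0.004, -0.981, 0.195, 0.34], [-1.0, 0.006, 0.013, -0.044], [-0.014, -0.194, -0.981, 1.272], [0.0, 0.0, 0.0, 1.0]]
cabinet 0.66 [ 0.621 -0.2    0.279] px [314. 165.]
door 0.95 [ 0.556 -0.191  0.193] px [307. 195.]
door_handle 0.69 [ 0.557 -0.194  0.194] px [308. 195.]
door_handle 0.34 [0.482 0.057 0.064] px [225. 226.]
small_jar 0.77 [0.436 0.265 0.076] px [158. 241.]
small_jar 0.65 [0.498 0.163 0.074] px [191. 221.]
small_jar 0.57 [0.553 0.047 0.079] px [228. 204.]
amber_vial 0.74 [ 0.555 -0.188  0.193] px [306. 195.]
amber_vial 0.53 [0.482 0.057 0.069] px [224. 226.]
clear_vial 0.44 [0.506 0.293 0.056] px [152. 220.]
```

```bash
python3 - <<'E'
import cv2, numpy as np
a=cv2.imread("pics/side0.png");b=cv2.imread("pics/top0.png")
a=cv2.resize(a[100:340,120:420],None,fx=2.4,fy=2.4)
b=cv2.resize(b[110:290,120:400],None,fx=2.6,fy=2.6)
cv2.imwrite("pics/side0c.png",a);cv2.imwrite("pics/top0c.png",b)
E
```

```text
(no output)
```

View pics/side0c.png

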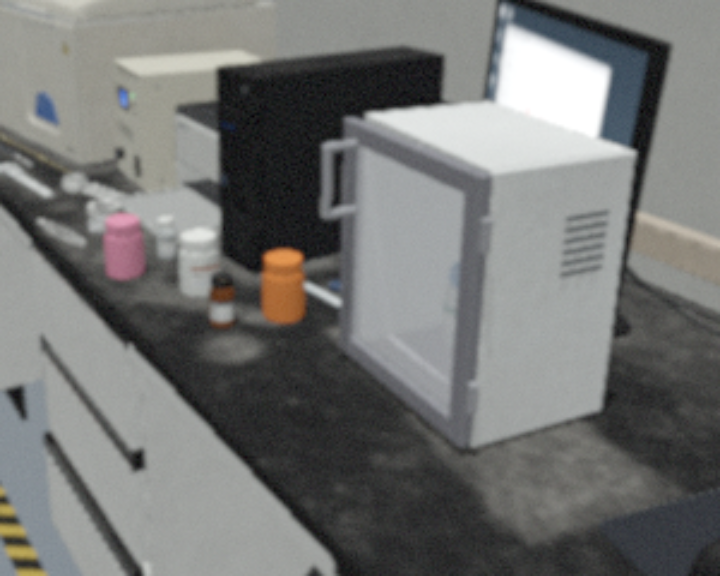

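View pics/top0c.png

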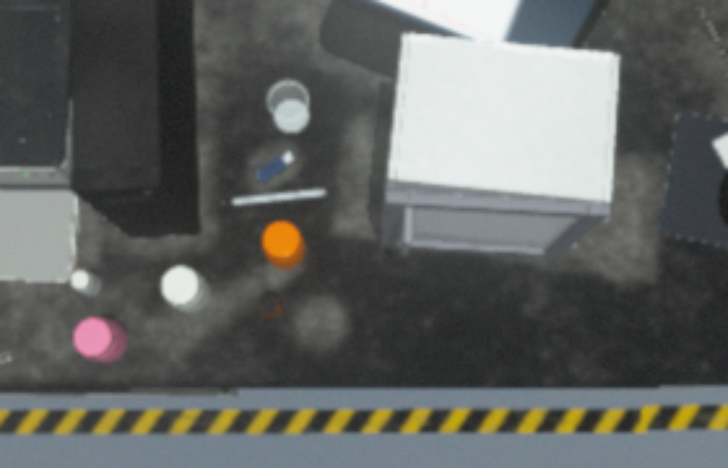

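The side crop shows three jars: pink at side px (172,203), white-capped at (203,208) and orange at (238,220). The amber vial is at (212,225) and the clear vial at about (189,199). The white-capped one, at top px (189,220), is the target. The cabinet is on the right with its handle at side px (257,175). Next I'll fit the cabinet and door pose.

```bash
cat > h.py <<'E'
import numpy as np, cv2
from scipy.optimize import least_squares
from scipy.spatial.transform import Rotation as R
from cell import readout, cams, spotter
def proj(p,w):
    c=np.linalg.inv(np.array(p["cam_to_world"]))@np.r_[w,1]
    return np.array([p["fx"]*c[0]/c[2]+p["cx"],p["fy"]*c[1]/c[2]+p["cy"]])
def ray_z(p,px,z):
    T=np.array(p["cam_to_world"]); d=T[:3,:3]@[(px[0]-p["cx"])/p["fx"],(px[1]-p["cy"])/p["fy"],1]
    return T[:3,3]+d*(z-T[2,3])/d[2]
def cab(q,v):  # cabinet point -> world ; q=x,y,yaw
    c,s=np.cos(q[2]),np.sin(q[2]); return np.array([q[0]+c*v[0]-s*v[1],q[1]+s*v[0]+c*v[1],v[2]])
def door(q,a,along,out,z): # door point at angle a -> world
    c,s=np.cos(a),np.sin(a)   # along: (0,1)->(-s,c), outward (-1,0)->(-c,-s)
    return cab(q,[-.08-s*along-c*out,-.115+c*along-s*out,z])
E
python3 - <<'E'
from h import *
S=cams.get_image("side");T=cams.get_image("top")
cs=lambda u,v:np.array([120+u/2.4,100+v/2.4]); ct=lambda u,v:np.array([120+u/2.6,110+v/2.6])
C=[(S,cs(490,175),[-.08,-.115,.28]),(S,cs(472,447),[-.08,-.115,0]),(S,cs(635,152),[.08,-.115,.28]),(S,cs(603,412),[.08,-.115,0]),
(T,ct(404,33),[.08,.115,.28]),(T,ct(619,53),[.08,-.115,.28]),(T,ct(612,202),[-.08,-.115,.28]),(T,ct(388,183),[-.08,.115,.28])]
D=[(S,cs(345,120),(.23,.014,.278)),(S,cs(325,143),(.205,.047,.261)),(S,cs(325,217),(.205,.047,.179))]
f=lambda q:np.concatenate([proj(p,cab(q,v))-u for p,u,v in C]+[proj(p,door(q,q[3],*v))-u for p,u,v in D])
r=least_squares(f,[.65,-.2,0,0.05],loss="soft_l1")
q=r.x;print(q.round(4));print(f(q).reshape(-1,2).round(1).tolist())
print("handle",door(q,q[3],.205,.047,.22),"hinge",door(q,0,0,0,.22), "handle px top",proj(T,door(q,q[3],.205,.047,.261)))
for n,p,px,z in(("jar top",T,(189.3,220),.078),("jar side cap",S,(203,197),.075)):print(n,ray_z(p,px,z).round(4))
I=S["image"][160:260,150:270];cv2.imwrite("pics/jar.png",cv2.resize(I,None,fx=4,fy=4))
I=T["image"].copy()
for a in np.linspace(0,2,1): pass
P=[proj(T,cab(q,v)) for v in([.08,.115,.28],[.08,-.115,.28],[-.08,-.115,.28],[-.08,.115,.28])]+[proj(T,door(q,q[3],*v)) for v in((0,.014,.278),(.23,.014,.278),(.205,.047,.261),(.205,.047,.179))]
I=cv2.resize(I[110:240,180:390],None,fx=3.5,fy=3.5)
for x in P: cv2.circle(I,tuple(int(k) for k in (x-[180,110])*3.5),3,(0,0,255),1)
cv2.imwrite("pics/fit.png",I)
E
```

```text
[ 0.6499 -0.2023 -0.1055  0.0365]
[[1.5, -1.6], [-0.5, 2.8], [0.0, -0.8], [-1.5, 0.9], [-0.7, 0.3], [0.4, 0.3], [0.2, -0.2], [0.1, -1.2], [-0.9, -1.5], [0.6, -0.6], [0.1, 0.4]]
handle [ 0.52548862 -0.10052777  0.22      ] hinge [ 0.55824378 -0.30828027  0.22      ] handle px top [277.11882772 201.4107524 ]
jar top [0.501  0.1676 0.078 ]
jar side cap [0.5101 0.1748 0.075 ]
```

View pics/fit.png

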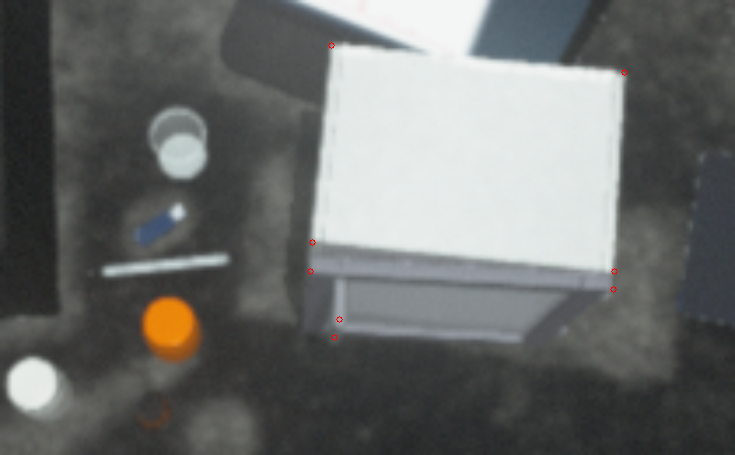

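View pics/jar.png

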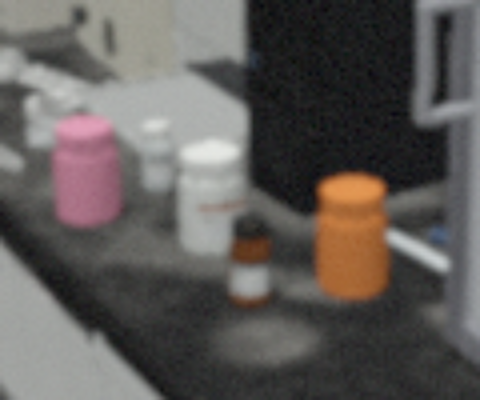

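The fit residuals are 1–2 px. That gives cabinet yaw -0.105, door about 0.04 ajar and the handle at (0.525, -0.10). The crop confirms the target is the plain white-capped jar at side px (203,208); orange and pink are the look-alikes. I'll open the door first, with the tool vertical.

```bash
cat >> h.py <<'E'
Q=[0.6499,-0.2023,-0.1055]
def d(*targets):
    s=readout.observe(); M=R.from_rotvec(s["ee_rot"]).as_matrix(); p=np.array(s["position"])
    print("t",round(s["clock"],1),"pos",p.round(4),"x",M[:,0].round(3),"y",M[:,1].round(3),"z",M[:,2].round(3),"yaw_y",round(float(np.arctan2(M[1,1],M[0,1])),3))
    print("j",np.round(s["joints"],2),"F",np.round(s["force"],1),"w",round(s["width"],3),"g",round(s["gripper_force"],1))
    for t in targets: t=np.array(t); print("->",t.round(4),"tool d",(M.T@(t-p)).round(4)); p=t
E
python3 - <<'E'
from h import *
h=door(Q,.0365,.205,.047,.36); d(h)
E
```

```text
t 0.9 pos [0.2024 0.5913 0.2455] x [-0.946  0.324  0.   ] y [0.324 0.946 0.   ] z [-0.  0. -1.] yaw_y 1.241
j [-1.34  0.43  0.03  1.57 -0.01  1.13 -0.08] F [-0.2  0.3  0.5] w 0.997 g 0.0
-> [ 0.5255 -0.1005  0.36  ] tool d [-0.5297 -0.5498 -0.1145]
```

Careful with the scale: shifts go in shares of 50 mm and turns go in units of 0.05 rad. That gives: -0.038 m is -0.76, -0.0344 m is -0.688.

```bash
echo '[[[0, 0, -0.76, 0, 1], [0, 0, -0.76, 0, 1], [0, 0, -0.76, 0, 1], [-0.66, -0.688, 0, 0, 1], [-0.66, -0.688, 0, 0, 1], [-0.66, -0.688, 0, 0, 1], [-0.66, -0.688, 0, 0, 1], [-0.66, -0.688, 0, 0, 1], [-0.66, -0.688, 0, 0, 1], [-0.66, -0.688, 0, 0, 1]]]' > mv.in && python3 -m creep mv.in; echo '[[[-0.66, -0.688, 0, 0, 1], [-0.66, -0.688, 0, 0, 1], [-0.66, -0.688, 0, 0, 1], [-0.66, -0.688, 0, 0, 1], [-0.66, -0.688, 0, 0, 1], [-0.66, -0.688, 0, 0, 1], [-0.66, -0.688, 0, 0, 1], [-0.66, -0.688, 0, 0, 1], [-0.66, -0.688, 0, 0, 1], [0, 0, 0, 0, 1]]]' > mv.in && python3 -m creep mv.in; python3 -c "
from h import *
d(door(Q,.0365,.205,.047,.36))"
```

```text
clock: 1.9
position: [0.3435, 0.2867, 0.3598]
ee_rot: [0.516, 3.099, 0.001]
force: [2.4, 0.8, -0.1]
width: 1.0
gripper_force: 0.0
clock: 2.9
position: [0.5245, -0.1074, 0.3597]
ee_rot: [0.529, 3.095, -0.006]
force: [1.1, -0.1, 0.1]
width: 0.999
gripper_force: 0.0
t 2.9 pos [ 0.5245 -0.1074  0.3597] x [-0.943  0.332 -0.002] y [ 0.332  0.943 -0.003] z [ 0.001 -0.004 -1.   ] yaw_y 1.232
j [-0.4   0.22  0.64  1.65 -0.13  1.32  1.49] F [ 1.1 -0.1  0.1] w 0.999 g 0.0
-> [ 0.5255 -0.1005  0.36  ] tool d [ 0.0013  0.0068 -0.0004]
```

Converted, 0.006 m is 0.12, 0.15 rad is 3.

```bash
echo '[[[0, 0.12, 0, 3, 1], [0, 0, 0, 3, 1], [0, 0, 0, 3, 1], [0, 0, 0, 3, 1], [0, 0, 0, 3, 1], [0, 0, 0, 3, 1], [0, 0, 0, 3, 1], [0, 0, 0, 3, 1], [0, 0, 0, 3, 1], [0, 0, 0, 3, 1]]]' > mv.in && python3 -m creep mv.in >/dev/null; echo '[[[0, 0, 0, 3, 1], [0, 0, 0, 3, 1], [0, 0, 0, 3, 1], [0, 0, 0, 3, 1], [0, 0, 0, 3, 1], [0, 0, 0, 3, 1], [0, 0, 0, 3, 1], [0, 0, 0, 3, 1], [0, 0, 0, 3, 1], [0, 0, 0, 0.6, 1]]]' > mv.in && python3 -m creep mv.in; python3 -c "
from h import *
d(door(Q,.0365,.205,.047,.30),door(Q,.0365,.205,.047,.246))
for c in ('side','top'): cv2.imwrite('pics/%s1.png'%c,cams.get_image(c)['image'])
a=cv2.imread('pics/side1.png')[60:310,180:400];b=cv2.imread('pics/top1.png')[90:290,180:400]
cv2.imwrite('pics/c1.png',np.hstack([cv2.resize(a,(400,455)),cv2.resize(b,(400,455))]))"
```

```text
clock: 4.9
position: [0.5256, -0.0943, 0.3594]
ee_rot: [3.14, -0.112, -0.001]
force: [-0.3, 0.2, -0.8]
width: 1.0
gripper_force: 0.0
t 4.9 pos [ 0.5256 -0.0943  0.3594] x [ 0.997 -0.071 -0.   ] y [-0.071 -0.997  0.   ] z [-0. -0. -1.] yaw_y -1.642
j [-0.81  0.36  1.25  1.67 -0.35  1.36 -1.15] F [-0.3  0.2 -0.8] w 1.0 g 0.0
-> [ 0.5255 -0.1005  0.3   ] tool d [0.0003 0.0062 0.0594]
-> [ 0.5255 -0.1005  0.246 ] tool d [ 0.    -0.     0.054]
```

View pics/c1.png

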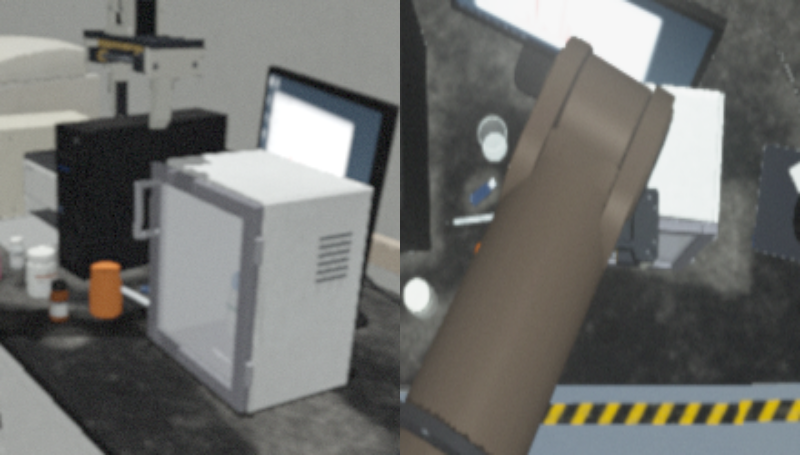

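The gripper is above the handle: in the side half the bar is at (145,205) with the fingers over it. I'll lower it and straddle the bar.

```bash
echo '[[[0, 0.12, 0.6, 0, 1], [0, 0, 0.6, 0, 1], [0, 0, 0.6, 0, 1], [0, 0, 0.4, 0, 1], [0, 0, 0, 0, 1]]]' > mv.in && python3 -m creep mv.in; python3 -c "
from h import *
d()
for c in ('side','top'): cv2.imwrite('pics/%s2.png'%c,cams.get_image(c)['image'])
a=cv2.imread('pics/side2.png')[130:230,220:310];cv2.imwrite('pics/c2.png',cv2.resize(a,None,fx=5,fy=5))"
```

```text
clock: 5.5
position: [0.5238, -0.1, 0.2474]
ee_rot: [-3.139, 0.102, 0.006]
force: [-0.6, -0.7, 0.2]
width: 1.002
gripper_force: 0.0
t 5.5 pos [ 0.5238 -0.1     0.2474] x [ 0.998 -0.065 -0.004] y [-0.065 -0.998 -0.001] z [-0.004  0.001 -1.   ] yaw_y -1.636
j [-0.71  0.46  1.15  1.85 -0.46  1.14 -1.03] F [-0.6 -0.7  0.2] w 1.002 g 0.0
```

View pics/c2.png

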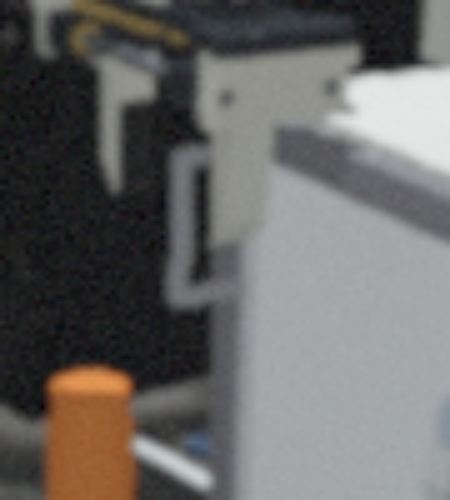

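```bash
echo '[[[0, 0, 0, 0, 0], [0, 0, 0, 0, 0], [0, 0, 0, 0, 0], [0, 0, 0, 0, 0], [0, 0, 0, 0, 0], [0, 0, 0, 0, 0]]]' > mv.in && python3 -m creep mv.in 15; python3 -c "
from h import *
d()"
```

```text
clock: 6.2
position: [0.5252, -0.1007, 0.2496]
ee_rot: [-3.14, 0.107, -0.0]
force: [-0.3, -0.1, -0.4]
width: 0.526
gripper_force: 0.0
t 6.2 pos [ 0.5252 -0.1007  0.2496] x [ 0.998 -0.068  0.   ] y [-0.068 -0.998 -0.   ] z [ 0.  0. -1.] yaw_y -1.639
j [-0.71  0.46  1.15  1.84 -0.46  1.14 -1.04] F [-0.3 -0.1 -0.4] w 0.526 g 0.0
```

```bash
echo '[[[0, 0, 0, 0, 0], [0, 0, 0, 0, 0], [0, 0, 0, 0, 0], [0, 0, 0, 0, 0], [0, 0, 0, 0, 0], [0, 0, 0, 0, 0], [0, 0, 0, 0, 0]]]' > mv.in && python3 -m creep mv.in 15; python3 -c "
from h import *
s=readout.observe();p=np.array(s['position'])
# per-row tool displacement for constant turn steps
a0=.0365;H=lambda a:door(Q,a,.205,.047,0)
n=14;st=.12
print('tool x/y per row (tool rotates with door; tool x=into door, y=toward hinge):')
dv=H(a0+st)-H(a0); al=door(Q,a0,1,0,0)-door(Q,a0,0,0,0); ou=door(Q,a0,0,1,0)-door(Q,a0,0,0,0)
print('into',-dv@ou,'toward hinge',-dv@al); d(); print(H(a0+13*st),H(a0+14*st))"
```

```text
clock: 6.9
position: [0.5253, -0.0986, 0.2494]
ee_rot: [-3.137, 0.104, 0.001]
force: [-1.1, 6.7, 4.8]
width: 0.101
gripper_force: 15.0
tool x/y per row (tool rotates with door; tool x=into door, y=toward hinge):
into -0.024203008379360194 toward hinge 0.00710070339253667
t 6.9 pos [ 0.5253 -0.0986  0.2494] x [ 0.998 -0.066 -0.001] y [-0.066 -0.998 -0.003] z [-0.001  0.003 -1.   ] yaw_y -1.637
j [-0.71  0.46  1.15  1.84 -0.46  1.14 -1.04] F [-1.1  6.7  4.8] w 0.101 g 15.0
[ 0.35014066 -0.3387458   0.        ] [ 0.35528951 -0.36343781  0.        ]
```

```bash
echo '[[[-0.242, 0.06, 0, -1.2, 0], [-0.484, 0.142, 0, -2.4, 0], [-0.484, 0.142, 0, -2.4, 0], [-0.484, 0.142, 0, -2.4, 0], [0, 0, 0, 0, 0]]]' > mv.in && python3 -m creep mv.in; python3 -c "
from h import *
d(door(Q,.0365+.42,.205,.047,.2495))"
```

```text
clock: 7.4
position: [0.4401, -0.1325, 0.2494]
ee_rot: [-3.088, -0.551, 0.002]
force: [-2.2, 3.8, -1.4]
width: 0.106
gripper_force: 15.0
t 7.4 pos [ 0.4401 -0.1325  0.2494] x [ 0.938  0.346 -0.   ] y [ 0.346 -0.938 -0.005] z [-0.002  0.004 -1.   ] yaw_y -1.218
j [-0.73  0.25  1.13  2.01 -0.26  1.05 -0.7 ] F [-2.2  3.8 -1.4] w 0.106 g 15.0
-> [ 0.4436 -0.1319  0.2495] tool d [ 0.0035  0.0007 -0.0001]
```

Converted, -0.0242 m is -0.484, 0.0071 m is 0.142, -0.12 rad is -2.4.

```bash
echo '[[[-0.484, 0.142, 0, -2.4, 0], [-0.484, 0.142, 0, -2.4, 0], [-0.484, 0.142, 0, -2.4, 0], [-0.484, 0.142, 0, -2.4, 0], [-0.484, 0.142, 0, -2.4, 0], [0, 0, 0, 0, 0]]]' > mv.in && python3 -m creep mv.in; python3 -c "
from h import *
d(door(Q,.0365+1.02,.205,.047,.2495))"
```

```text
clock: 8.0
position: [0.3625, -0.2303, 0.2496]
ee_rot: [2.792, 1.439, 0.001]
force: [-0.8, -0.1, -0.3]
width: 0.105
gripper_force: 15.0
t 8.0 pos [ 0.3625 -0.2303  0.2496] x [0.58  0.814 0.   ] y [ 0.814 -0.58   0.001] z [ 0.001 -0.001 -1.   ] yaw_y -0.619
j [-0.5   0.13  1.07  2.07 -0.13  1.01  0.03] F [-0.8 -0.1 -0.3] w 0.105 g 15.0
-> [ 0.3641 -0.2274  0.2495] tool d [ 0.0033 -0.0004  0.0001]
```

```bash
echo '[[[-0.484, 0.142, 0, -2.4, 0], [-0.484, 0.142, 0, -2.4, 0], [-0.484, 0.142, 0, -2.4, 0], [-0.484, 0.142, 0, -2.4, 0], [-0.484, 0.142, 0, -2.4, 0], [-0.484, 0.142, 0, -2.4, 0], [0, 0, 0, 0, 0]]]' > mv.in && python3 -m creep mv.in; python3 -c "
from h import *
d(door(Q,.0365+1.74,.205,.047,.2495))"
```

```text
clock: 8.7
position: [0.3609, -0.3779, 0.2495]
ee_rot: [2.102, 2.331, -0.0]
force: [4.6, 1.5, 3.3]
width: 0.104
gripper_force: 15.0
t 8.7 pos [ 0.3609 -0.3779  0.2495] x [-0.103  0.995 -0.002] y [0.995 0.103 0.001] z [ 0.002 -0.002 -1.   ] yaw_y 0.103
j [ 0.04  0.33  0.88  1.87 -0.29  1.08  1.14] F [4.6 1.5 3.3] w 0.104 g 15.0
-> [ 0.359  -0.3755  0.2495] tool d [ 0.0026 -0.0017 -0.    ]
```

Converted, -0.05 m is -1, -0.04 m is -0.8.

```bash
echo '[[[0, 0, 0, 0, 0.5], [0, 0, 0, 0, 0.5], [0, 0, 0, 0, 0.5], [0, 0, 0, 0, 0.5], [0, 0, 0, 0, 0.5], [0, 0, 0, 0, 0.5], [0, 0, 0, 0, 0.5], [0, 0, -0.4, 0, 0.5], [0, 0, -0.8, 0, 0.5], [0, 0, -1, 0, 0.5]]]' > mv.in && python3 -m creep mv.in;  echo '[[[0, 0, -1, 0, 1], [0, 0, 0, 0, 1]]]' > mv.in && python3 -m creep mv.in ; python3 - <<'E'
from h import *
d((.45,-.05,.45))
p=cams.get_image("top");cv2.imwrite("pics/top3.png",p["image"])
rows=[([-1.344,.434,.025,1.573,-.012,1.134,-.075],[.202,.591,.246],[0,0,-1]),
([-.81,.36,1.25,1.67,-.35,1.36,-1.15],[.5256,-.0943,.3594],[0,0,-1]),([-.71,.46,1.15,1.85,-.46,1.14,-1.03],[.5238,-.1,.2474],[0,0,-1]),
([-.5,.13,1.07,2.07,-.13,1.01,.03],[.3625,-.2303,.2496],[0,0,-1]),([.04,.33,.88,1.87,-.29,1.08,1.14],[.3609,-.3779,.2495],[0,0,-1]),
([-.4,.22,.64,1.65,-.13,1.32,1.49],[.5245,-.1074,.3597],[0,0,-1]),([-.73,.25,1.13,2.01,-.26,1.05,-.7],[.4401,-.1325,.2494],[0,0,-1])]
s=readout.observe();rows.append((s["joints"],s["position"],R.from_rotvec(s["ee_rot"]).as_matrix()[:,2]))
def fk(q,P,s):
    o,h,L1,L2,L3,oy,a=P;E=R.from_euler
    A=E('z',s[0]*q[0]+o);B=A*E('y',q[1]);C=B*E('z',s[1]*q[2])*E('y',q[3]);D=C*E('z',s[2]*q[4])*E('y',q[5])
    return np.r_[[0,0,h]+A.apply([a,oy,0])+B.apply([0,0,L1])+C.apply([0,0,L2])+D.apply([0,0,L3]),.2*D.apply([0,0,1])]
import itertools
best=None
for s in itertools.product((1,-1),repeat=3):
  for o0 in(0,1.57,3.14,-1.57):
    f=lambda P:np.concatenate([fk(q,P,s)-np.r_[p,.2*np.array(z)] for q,p,z in rows])
    r=least_squares(f,[o0,.3,.4,.4,.2,0,0])
    if best is None or r.cost<best[0]:best=(r.cost,s,r.x,np.abs(r.fun).max())
print(best)
E
```

```text
clock: 9.7
position: [0.3583, -0.3748, 0.3596]
ee_rot: [-2.105, -2.328, 0.001]
force: [2.4, -1.7, 0.6]
width: 0.5
gripper_force: 0.0
clock: 9.9
position: [0.36, -0.3781, 0.4155]
ee_rot: [2.101, 2.323, 0.002]
force: [-0.1, 0.0, -0.7]
width: 0.627
gripper_force: 0.0
t 9.9 pos [ 0.36   -0.3781  0.4155] x [-0.1    0.995 -0.006] y [0.995 0.1   0.007] z [ 0.008 -0.006 -1.   ] yaw_y 0.1
j [-0.05  0.19  0.95  1.59 -0.16  1.43  1.01] F [-0.1  0.  -0.7] w 0.627 g 0.0
-> [ 0.45 -0.05  0.45] tool d [ 0.3172  0.1227 -0.0356]
(np.float64(6.205557784563552e-05), (-1, -1, -1), array([-0.0297299 ,  0.00386453,  0.56428068,  0.42885464,  0.08548897,
       -0.03472646, -0.00313899]), np.float64(0.0053911837536980145))
```

```bash
echo '[[[0.9, 0.36, -0.2, 0, 1], [0.9, 0.36, -0.2, 0, 1], [0.9, 0.36, -0.2, 0, 1], [0.9, 0.36, -0.2, 0, 1], [0.9, 0.36, -0.2, 0, 1], [0.9, 0.36, -0.2, 0, 1], [0.9, 0.36, -0.2, 0, 1], [0, 0, 0, 3, 1], [0, 0, 0, 3, 1], [0, 0, 0, 3, 1]]]' > mv.in && python3 -m creep mv.in; echo '[[[0, 0, 0, 3, 1], [0, 0, 0, 3, 1], [0, 0, 0, 3, 1], [0, 0, 0, 3, 1], [0, 0, 0, 3, 1], [0, 0, 0, 3, 1], [0, 0, 0, 3, 1], [0, 0, 0, 3, 1], [0, 0, 0, 2.6, 1], [0, 0, 0, 0, 1]]]' > mv.in && python3 -m creep mv.in ; python3 - <<'E'
from h import *
d((.45,-.05,.63))
cv2.imwrite("pics/top4.png",cams.get_image("top")["image"])
E
```

```text
clock: 10.95
position: [0.4524, -0.049, 0.4783]
ee_rot: [-2.577, -1.795, 0.003]
force: [-0.1, -0.9, 0.0]
width: 1.0
gripper_force: 0.0
clock: 11.95
position: [0.4523, -0.0495, 0.4785]
ee_rot: [3.137, -0.173, -0.003]
force: [-0.5, -0.2, -0.1]
width: 1.001
gripper_force: 0.0
t 11.9 pos [ 0.4523 -0.0495  0.4785] x [ 0.994 -0.11  -0.002] y [-0.11  -0.994  0.   ] z [-0.002 -0.    -1.   ] yaw_y -1.681
j [-0.62  0.01  0.63  1.56 -0.01  1.57 -1.67] F [-0.5 -0.2 -0.1] w 1.001 g 0.0
-> [ 0.45 -0.05  0.63] tool d [-0.0025  0.0009 -0.1515]
```

```bash
echo '[[[0, 0, -1, 0, 1], [0, 0, -1, 0, 1], [0, 0, -1, 0, 1], [0, 0, -1, 0, 1], [0, 0, -1, 0, 1], [0, 0, 0, 0, 1]]]' > mv.in && python3 -m creep mv.in >/dev/null; python3 -c "
from h import *
d()"
```

```text
t 12.6 pos [ 0.4478 -0.0484  0.6807] x [ 0.993 -0.102  0.062] y [-0.103 -0.995 -0.001] z [ 0.061 -0.005 -0.998] yaw_y -1.674
j [-0.81  0.07  0.92  1.04 -0.06  2.   -1.59] F [ 0.1 -0.3 -0. ] w 1.0 g 0.0
```

```bash
echo '[[[0, 0, -1, 0, 1], [0, 0, -1, 0, 1], [0, 0, -1, 0, 1], [0, 0, 0, 0, 1]]]' > mv.in && python3 -m creep mv.in >/dev/null; python3 -c "
from h import *
d()";  echo '[[[0, 0, 1, 0, 1], [0, 0, 1, 0, 1], [0, 0, 0, 0, 1]]]' > mv.in && python3 -m creep mv.in >/dev/null; python3 -c "
from h import *
d()"
```

```text
t 13.0 pos [ 0.4382 -0.049   0.7152] x [ 0.984 -0.103  0.145] y [-0.104 -0.995 -0.007] z [ 0.145 -0.009 -0.989] yaw_y -1.675
j [-0.78  0.01  0.8   0.99 -0.    2.   -1.65] F [ 0.3 -0.7  0.2] w 1.0 g 0.0
t 13.3 pos [ 0.4491 -0.0502  0.6055] x [ 0.987 -0.105  0.124] y [-0.106 -0.994 -0.001] z [ 0.123 -0.012 -0.992] yaw_y -1.677
j [-0.84 -0.08  0.75  1.33  0.08  1.75 -1.74] F [-1.   0.9  0.1] w 1.0 g 0.0
```

```bash
echo '[[[0, 0, -1, 0, 1], [0, 0, -1, 0, 1], [0, 0, -1, 0, 1], [0, 0, -1, 0, 1], [0, 0, -1, 0, 1], [0, 0, -1, 0, 1], [0, 0, -1, 0, 1], [0, 0, -1, 0, 1], [0, 0, 0, 0, 1]]]' > mv.in && python3 -m creep mv.in >/dev/null; python3 -c "
from h import *
d()"
```

```text
t 14.2 pos [ 0.4112 -0.0544  0.7678] x [ 0.957 -0.11   0.268] y [-0.108 -0.994 -0.022] z [ 0.268 -0.008 -0.963] yaw_y -1.679
j [ 0.15 -0.01 -0.15  0.87  0.01  2.   -1.68] F [ 0.4 -0.8  0.2] w 1.001 g 0.0
```

Converted, -0.05 m is -1.

```bash
echo '[[[0, 0, -1, 0, 1], [0, 0, -1, 0, 1], [0, 0, -1, 0, 1], [0, 0, -1, 0, 1], [0, 0, -1, 0, 1], [0, 0, -1, 0, 1], [0, 0, -1, 0, 1], [0, 0, -1, 0, 1], [0, 0, -1, 0, 1], [0, 0, -1, 0, 1]]]' > mv.in && python3 -m creep mv.in >/dev/null; python3 -c "
from h import *
d()"
```

```text
t 15.2 pos [ 0.2982 -0.0504  0.879 ] x [ 0.841 -0.104  0.531] y [-0.103 -0.994 -0.031] z [ 0.531 -0.028 -0.847] yaw_y -1.674
j [ 0.24 -0.21 -0.14  0.78 -0.06  2.   -1.62] F [-0.4 -0.8  0.9] w 0.999 g 0.0
```

The tilt persists and is now 32° with heading -0.10, matching the cabinet. I'll measure the jar precisely, find the big jar, and check the door.

```bash
python3 - <<'E'
from h import *
T=cams.get_image("top");S=cams.get_image("side")
for n,P,box in(("top",T,(170,205,205,240)),("side",S,(190,185,216,225))):
    x0,y0,x1,y1=box;I=P["image"][y0:y1,x0:x1].astype(int)
    m=((I.min(2)>(190 if n=="top" else 185))&(np.ptp(I,axis=2)<30)).astype(np.uint8)
    k,l,st,c=cv2.connectedComponentsWithStats(m);
    for i in range(1,k):
        if st[i,4]>20:
            px=c[i]+[x0,y0]; print(n,px.round(1),st[i],ray_z(P,px,.078).round(4))
for xy in((.501,.1676),(.498,.163)):
    print(xy,"top cap px",proj(T,[*xy,.078]),"side cap px",proj(S,[*xy,.078]),"side base",proj(S,[*xy,0]))
for n in("small_jar","big_jar","door_handle"):
  for nm,P in(("top",T),("side",S)):
    for b in spotter.boxes_of(P,n)[:3]:
        w=np.array(P["cam_to_world"])@np.r_[b["centre"],1];print(nm,n,round(b["score"],2),w[:3].round(3))
c=S["image"][90:290,180:400];e=T["image"][90:290,130:400];cv2.imwrite("pics/c5.png",np.hstack([cv2.resize(c,(400,364)),cv2.resize(e,(400,364))]))
M=R.from_rotvec(readout.observe()["ee_rot"]).as_matrix()
g=np.array([.501,.1676,.066]); d(g-.14*M[:,2],g)
E
```

```text
top [188.8 219.4] [ 13   8  13  14 149] [0.503  0.1691 0.078 ]
side [201.8 197.5] [ 5  9 14  7 73] [0.5017 0.1655 0.078 ]
(0.501, 0.1676) top cap px [189.29635782 220.00644975] side cap px [201.31783927 197.34973428] side base [202.14178236 220.34171538]
(0.498, 0.163) top cap px [190.72260122 220.94151126] side cap px [201.07884124 197.98598407] side base [201.91155401 221.06148701]
top small_jar 0.8 [0.496 0.161 0.072]
top small_jar 0.73 [0.438 0.264 0.076]
top small_jar 0.69 [0.551 0.044 0.078]
side small_jar 0.86 [0.432 0.254 0.04 ]
side small_jar 0.7 [0.496 0.15  0.049]
side small_jar 0.69 [0.537 0.038 0.046]
top door_handle 0.87 [ 0.442 -0.325  0.183]
side door_handle 0.69 [ 0.432 -0.33   0.158]
t 15.6 pos [ 0.3011 -0.0502  0.8745] x [ 0.847 -0.106  0.521] y [-0.106 -0.994 -0.03 ] z [ 0.521 -0.029 -0.853] yaw_y -1.677
j [ 0.26 -0.2  -0.15  0.79 -0.06  2.   -1.62] F [-0.1 -0.5 -0.2] w 1.001 g 0.0
-> [0.428  0.1717 0.1854] tool d [-0.2751 -0.213   0.6474]
-> [0.501  0.1676 0.066 ] tool d [-0.   -0.    0.14]
```

View pics/c5.png

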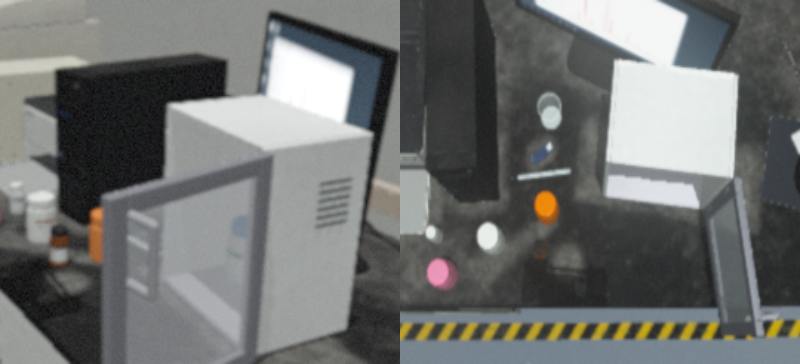

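Jar at (0.502, 0.168), with the cap in side px (202,197) and top px (189,219) agreeing. The door is open to about 1.78. The big jar's blue cap shows through the pane at side px (312,214).

Careful with the scale: shifts go in shares of 50 mm and turns go in units of 0.05 rad. That gives: -0.0142 m is -0.284, 0.043 m is 0.86.

```bash
echo '[[[-0.366, -0.284, 0.86, 0, 1], [-0.366, -0.284, 0.86, 0, 1], [-0.366, -0.284, 0.86, 0, 1], [-0.366, -0.284, 0.86, 0, 1], [-0.366, -0.284, 0.86, 0, 1], [-0.366, -0.284, 0.86, 0, 1], [-0.366, -0.284, 0.86, 0, 1], [-0.366, -0.284, 0.86, 0, 1]]]' > mv.in && python3 -m creep mv.in >/dev/null; python3 - <<'E'
from h import *
M=R.from_rotvec(readout.observe()["ee_rot"]).as_matrix()
g=np.array([.502,.1675,.066]); d(g-.14*M[:,2],g)
S=cams.get_image("side")
w=ray_z(S,(312,212),.106); v=w[:2]-Q[:2];c,s=np.cos(Q[2]),np.sin(Q[2]);print("big jar cab xy",c*v[0]+s*v[1],-s*v[0]+c*v[1])
for x in((.03,-.06),(.03,0),(.03,.06)): print(x,proj(S,cab(Q,[*x,.106])).round(),proj(S,cab(Q,[*x,.014])).round())
E
```

```text
t 16.4 pos [0.3681 0.0688 0.5063] x [ 0.847 -0.105  0.521] y [-0.105 -0.994 -0.029] z [ 0.521 -0.03  -0.853] yaw_y -1.676
j [ 0.05 -0.42 -0.36  1.91  0.06  1.11 -2.01] F [ 0.8  1.9 -0.6] w 1.005 g 0.0
-> [0.429  0.1717 0.1854] tool d [-0.1265 -0.0994  0.3023]
-> [0.502  0.1675 0.066 ] tool d [ 0.   -0.    0.14]
big jar cab xy 0.019505452290273406 0.056500324892662
(0.03, -0.06) [343. 228.] [340. 262.]
(0.03, 0) [328. 219.] [325. 251.]
(0.03, 0.06) [314. 211.] [312. 242.]
```

Converted, -0.0181 m is -0.362, -0.0142 m is -0.284.

```bash
echo '[[[-0.362, -0.284, 0.86, 0, 1], [-0.362, -0.284, 0.86, 0, 1], [-0.362, -0.284, 0.86, 0, 1], [-0.362, -0.284, 0.86, 0, 1], [-0.362, -0.284, 0.86, 0, 1], [-0.362, -0.284, 0.86, 0, 1], [-0.362, -0.284, 0.86, 0, 1], [0, 0, 0, 0, 1]]]' > mv.in && python3 -m creep mv.in >/dev/null; python3 - <<'E'
from h import *
g=np.array([.502,.1675,.066]); d(g)
E
```

```text
t 17.2 pos [0.4114 0.1364 0.2533] x [ 0.85  -0.105  0.517] y [-0.107 -0.994 -0.026] z [ 0.516 -0.033 -0.856] yaw_y -1.678
j [ 0.6  -0.1  -1.19  2.31  0.53  0.49 -2.72] F [-0.3 -0.3 -0.1] w 0.997 g 0.0
-> [0.502  0.1675 0.066 ] tool d [-0.0231 -0.0358  0.206 ]
```

Converted, -0.15 rad is -3.

```bash
echo '[[[0, 0, 0, -3, 1], [0, 0, 0, -3, 1], [0, 0, 0, -3, 1], [0, 0, 0, -3, 1], [0, 0, 0, -3, 1], [0, 0, 0, -3, 1], [0, 0, 0, -3, 1], [0, 0, 0, -3, 1], [0, 0, 0, -3, 1], [0, 0, 0, -3, 1]]]' > mv.in && python3 -m creep mv.in >/dev/null;  echo '[[[0, 0, 0, -3, 1], [0, 0, 0, -3, 1], [0, 0, 0, -3, 1], [0, 0, 0, -3, 1], [0, 0, 0, -3, 1], [0, 0, 0, -3, 1], [0, 0, 0, -3, 1], [0, 0, 0, -3, 1], [0, 0, 0, -3, 1], [0, 0, 0, -3, 1]]]' > mv.in && python3 -m creep mv.in >/dev/null; echo '[[[0, 0, 0, -2.8, 1], [0, 0, 0, 0, 1]]]' > mv.in && python3 -m creep mv.in>/dev/null; python3 - <<'E'
from h import *
M=R.from_rotvec(readout.observe()["ee_rot"]).as_matrix()
g=np.array([.502,.1675,.066]); d(g-.1*M[:,2],g)
E
```

```text
t 19.4 pos [0.4123 0.1399 0.2562] x [-0.848  0.099 -0.521] y [0.1   0.995 0.027] z [ 0.521 -0.029 -0.853] yaw_y 1.47
j [ 0.11 -0.08 -0.79  2.32  0.62  0.55  0.29] F [ 1.1 -0.1 -0.1] w 1.001 g 0.0
-> [0.4499 0.1704 0.1513] tool d [0.0259 0.0314 0.1082]
-> [0.502  0.1675 0.066 ] tool d [-0.   0.   0.1]
```

Converted, 0.036 m is 0.72, 0.0105 m is 0.21.

```bash
echo '[[[0.172, 0.21, 0.72, 0, 1], [0.172, 0.21, 0.72, 0, 1], [0.172, 0.21, 0.72, 0, 1], [0, 0, 0, 0, 1]]]' > mv.in && python3 -m creep mv.in>/dev/null; python3 - <<'E'
from h import *
M=R.from_rotvec(readout.observe()["ee_rot"]).as_matrix()
g=np.array([.502,.1675,.066]); d(g)
E
```

```text
t 19.9 pos [0.4419 0.1607 0.1684] x [-0.851  0.105 -0.514] y [0.11  0.994 0.02 ] z [ 0.513 -0.039 -0.858] yaw_y 1.46
j [-0.    0.22 -0.83  2.37  1.23  0.61 -0.39] F [-0.5 -0.7  0.5] w 1.002 g 0.0
-> [0.502  0.1675 0.066 ] tool d [0.0021 0.0113 0.1183]
```

Converted, 0.02 m is 0.4, 0.004 m is 0.08.

```bash
echo '[[[0, 0.08, 0.4, 0, 1], [0, 0.08, 0.4, 0, 1], [0, 0.06, 0.4, 0, 1], [0.02, 0, 0.4, 0, 1], [0, 0, 0, 0, 1]]]' > mv.in && python3 -m creep mv.in>/dev/null; python3 - <<'E'
from h import *
M=R.from_rotvec(readout.observe()["ee_rot"]).as_matrix()
g=np.array([.502,.1675,.066]); d(g)
E
```

```text
t 20.4 pos [0.4841 0.1673 0.1032] x [-0.849  0.103 -0.518] y [0.11  0.994 0.018] z [ 0.517 -0.042 -0.855] yaw_y 1.461
j [-0.08  0.44 -0.75  2.36  1.57  0.68 -0.68] F [-0.8 -0.   0.3] w 0.998 g 0.0
-> [0.502  0.1675 0.066 ] tool d [0.0041 0.0015 0.0411]
```

Converted, 0.02 m is 0.4, 0.002 m is 0.04.

```bash
echo '[[[0.04, 0.02, 0.4, 0, 1], [0.04, 0.02, 0.4, 0, 1], [0, 0, 0, 0, 1], [0, 0, 0, 0, 0], [0, 0, 0, 0, 0], [0, 0, 0, 0, 0], [0, 0, 0, 0, 0], [0, 0, 0, 0, 0], [0, 0, 0, 0, 0], [0, 0, 0, 0, 0]]]' > mv.in && python3 -m creep mv.in 20; python3 - <<'E'
from h import *
d((.502,.1675,.066))
S=cams.get_image("side");cv2.imwrite("pics/c6.png",cv2.resize(S["image"][110:250,130:290],None,fx=4,fy=4))
E
```

```text
clock: 21.35
position: [0.5011, 0.1699, 0.0677]
ee_rot: [0.143, 2.591, -0.013]
force: [-1.3, -0.3, 4.8]
width: 0.561
gripper_force: 20.0
t 21.4 pos [0.5011 0.1699 0.0677] x [-0.849  0.1   -0.52 ] y [0.105 0.994 0.02 ] z [ 0.519 -0.038 -0.854] yaw_y 1.466
j [-0.09  0.54 -0.73  2.36  1.72  0.72 -0.79] F [-1.3 -0.3  4.8] w 0.561 g 20.0
-> [0.502  0.1675 0.066 ] tool d [-0.0001 -0.0023  0.002 ]
```

View pics/c6.png

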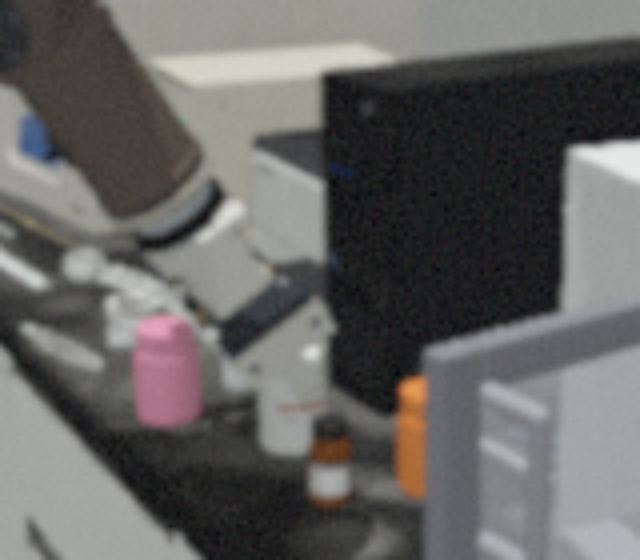

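Gripped: width 51.6 mm, with the fingers on the cap and shoulder at (290,350) in the crop and the neighbours untouched. Now I'll lift it.

```bash
echo '[[[-0.104, 0, -0.17, 0, 0], [-0.26, 0.01, -0.428, 0, 0], [-0.26, 0.01, -0.428, 0, 0], [-0.26, 0.01, -0.428, 0, 0], [-0.26, 0.01, -0.428, 0, 0], [-0.26, 0.01, -0.428, 0, 0], [0, 0, 0, 0, 0]]]' > mv.in && python3 -m creep mv.in 30; python3 - <<'E'
from h import *
d(cab(Q,[-.2,0,.2]),cab(Q,[-.2,0,.09]),cab(Q,[-.044,0,.09]))
E
```

```text
clock: 22.1
position: [0.5019, 0.1705, 0.2055]
ee_rot: [0.144, 2.587, -0.01]
force: [0.9, 0.7, -0.8]
width: 0.557
gripper_force: 30.0
t 22.1 pos [0.5019 0.1705 0.2055] x [-0.847  0.101 -0.522] y [0.105 0.994 0.022] z [ 0.522 -0.036 -0.852] yaw_y 1.466
j [ 0.04  0.23 -0.8   2.22  1.09  0.62 -0.13] F [ 0.9  0.7 -0.8] w 0.557 g 30.0
-> [ 0.451  -0.1812  0.2   ] tool d [ 0.0105 -0.3552 -0.009 ]
-> [ 0.451  -0.1812  0.09  ] tool d [ 0.0575 -0.0024  0.0938]
-> [ 0.6061 -0.1977  0.09  ] tool d [-1.33e-01 -1.00e-04  8.15e-02]
```

```bash
echo '[[[0.018, -0.6, -0.016, 0, 0], [0.018, -0.6, -0.016, 0, 0], [0.018, -0.6, -0.016, 0, 0], [0.018, -0.6, -0.016, 0, 0], [0.018, -0.6, -0.016, 0, 0], [0.018, -0.6, -0.016, 0, 0], [0, 0, 0, 0, 0]]]' > mv.in && python3 -m creep mv.in >/dev/null; python3 - <<'E'
from h import *
d(cab(Q,[-.2,0,.2]))
E
```

```text
t 22.8 pos [ 0.4727 -0.0133  0.1984] x [-0.85   0.105 -0.516] y [0.112 0.994 0.017] z [ 0.514 -0.043 -0.857] yaw_y 1.459
j [ 0.5   0.08 -0.7   2.38  0.86  0.25  0.48] F [-0.2  0.3 -1.6] w 0.558 g 30.0
-> [ 0.451  -0.1812  0.2   ] tool d [ 1.000e-04 -1.692e-01 -5.300e-03]
```

```bash
python3 - <<'E'
from h import *
d(cab(Q,[-.135,0,.15]))
E
```

```text
t 22.8 pos [ 0.4727 -0.0133  0.1984] x [-0.85   0.105 -0.516] y [0.112 0.994 0.017] z [ 0.514 -0.043 -0.857] yaw_y 1.459
j [ 0.5   0.08 -0.7   2.38  0.86  0.25  0.48] F [-0.2  0.3 -1.6] w 0.558 g 30.0
-> [ 0.5157 -0.1881  0.15  ] tool d [-0.0298 -0.1697  0.071 ]
```

Converted, 0.0079 m is 0.158, -0.0033 m is -0.066.

```bash
echo '[[[-0.132, -0.18, 0.316, 0, 0], [-0.132, -0.3, 0.316, 0, 0], [-0.066, -0.4, 0.158, 0, 0], [-0.066, -0.4, 0.158, 0, 0], [0, 0, 0, 0, 0]]]' > mv.in && python3 -m creep mv.in >/dev/null; python3 - <<'E'
from h import *
d(cab(Q,[-.135,0,.15]))
E
```

```text
t 23.3 pos [ 0.5089 -0.078   0.1668] x [-0.85   0.103 -0.516] y [0.108 0.994 0.02 ] z [ 0.515 -0.039 -0.856] yaw_y 1.462
j [ 0.54  0.21 -0.57  2.35  1.14  0.16  0.37] F [-0.6 -0.4 -1.5] w 0.56 g 30.0
-> [ 0.5157 -0.1881  0.15  ] tool d [-0.0084 -0.109   0.0222]
```

```bash
cat > fk.py <<'E'
from h import *
rows=[([-1.344,.434,.025,1.573,-.012,1.134,-.075],[.202,.591,.246],[0,0,-1]),
([-.81,.36,1.25,1.67,-.35,1.36,-1.15],[.5256,-.0943,.3594],[0,0,-1]),([-.71,.46,1.15,1.85,-.46,1.14,-1.03],[.5238,-.1,.2474],[0,0,-1]),
([-.5,.13,1.07,2.07,-.13,1.01,.03],[.3625,-.2303,.2496],[0,0,-1]),([.04,.33,.88,1.87,-.29,1.08,1.14],[.3609,-.3779,.2495],[0,0,-1]),
([-.73,.25,1.13,2.01,-.26,1.05,-.7],[.4401,-.1325,.2494],[0,0,-1]),([.26,-.2,-.15,.79,-.06,2,-1.62],[.3011,-.0502,.8745],[.521,-.029,-.853]),
([-.09,.54,-.73,2.36,1.72,.72,-.79],[.5011,.1699,.0677],[.519,-.038,-.854]),([.04,.23,-.8,2.22,1.09,.62,-.13],[.5019,.1705,.2055],[.522,-.036,-.852]),
([.5,.08,-.7,2.38,.86,.25,.48],[.4727,-.0133,.1984],[.514,-.043,-.857]),([.54,.21,-.57,2.35,1.14,.16,.37],[.5089,-.078,.1668],[.515,-.039,-.856])]
E=R.from_euler
def fk(q,P):
    o,h,L1,L2,L3,a1,a2,a3=P
    A=E('z',-q[0]+o);B=A*E('y',q[1]);B2=B*E('z',-q[2]);C=B2*E('y',q[3]);D=C*E('z',-q[4])*E('y',q[5])
    return np.array([0,0,h])+A.apply([a1,0,0])+B.apply([0,0,L1])+B2.apply([a2,0,0])+C.apply([a3,0,L2])+D.apply([0,0,L3]),D
f=lambda P:np.concatenate([np.r_[fk(q,P)[0]-p,.2*(fk(q,P)[1].apply([0,0,1])-z)] for q,p,z in rows])
r=least_squares(f,[0,.25,.5,.4,.3,0,0,0],loss="soft_l1",f_scale=.01);P=r.x
lo=np.array([-2.62,-.44,-1.27,.08,-1.32,.12,-2.74]);hi=np.array([2.62,2.09,1.32,2.57,4.46,2,2.74])
E
python3 - <<'E'
from fk import *
print(P.round(3),np.abs(f(P)).max().round(4))
s=readout.observe();q0=np.array(s["joints"]);M=R.from_rotvec(s["ee_rot"])
D=fk(q0,P)[1];off=D.inv()*M
for j7s in(1,-1):
  print(j7s,(off*E('z',-j7s*q0[6])).as_rotvec().round(3))
for sg in(1,-1):
  F=E('z',-sg*q0[6]);base=off*F.inv() if 0 else None
sg=-1; K=off*E('z',-sg*q0[6])
def sol(q0,pos,reg=.003):
    g=lambda q:np.r_[fk(q,P)[0]-pos,.3*((M.inv()*fk(q,P)[1]*E('z',sg*q[6])*K).as_rotvec()),reg*(q-q0)]
    r=least_squares(g,np.clip(q0,lo+1e-3,hi-1e-3),bounds=(lo,hi));return r.x,r.fun[:6]
q=q0
for t in ([-.135,.06,.15],[-.135,0,.15],[-.135,0,.09],[-.09,0,.09],[-.044,0,.09]):
    q,e=sol(q,cab(Q,t));print(t,q.round(2),np.abs(e).max().round(4))
E
```

```text
[-0.098  0.202  0.571  0.428  0.285  0.014  0.011  0.003] 0.0225
1 [-0.038 -0.035  0.738]
-1 [-0.052 -0.02   1.487]
[-0.135, 0.06, 0.15] [ 0.64  0.28 -0.57  2.33  1.49  0.12  0.12] 0.0003
[-0.135, 0, 0.15] [ 0.91  0.33 -0.75  2.3   1.33  0.13  0.42] 0.0002
[-0.135, 0, 0.09] [ 1.05  0.6  -1.03  2.35  1.94  0.43 -0.13] 0.0001
[-0.09, 0, 0.09] [ 0.98  0.63 -0.98  2.26  1.84  0.42 -0.02] 0.0
[-0.044, 0, 0.09] [ 0.92  0.66 -0.94  2.16  1.72  0.43  0.1 ] 0.0
```

```bash
python3 - <<'E'
from h import *
s=readout.observe();p=np.array(s["position"]);d(p*[1,1,0]+[0.005,0,.10],cab(Q,[-.135,0,.10]))
E
echo '[[[0.12, 0, 0.26, 0, 0], [0.12, 0, 0.26, 0, 0], [0.12, 0, 0.26, 0, 0], [0.12, 0, 0.26, 0, 0], [0, 0, 0, 0, 0]]]' > mv.in && python3 -m creep mv.in >/dev/null; python3 - <<'E'
from h import *
d(cab(Q,[-.135,0,.10]))
E
```

```text
t 23.3 pos [ 0.5089 -0.078   0.1668] x [-0.85   0.103 -0.516] y [0.108 0.994 0.02 ] z [ 0.515 -0.039 -0.856] yaw_y 1.462
j [ 0.54  0.21 -0.57  2.35  1.14  0.16  0.37] F [-0.6 -0.4 -1.5] w 0.56 g 30.0
-> [ 0.5139 -0.078   0.1   ] tool d [ 0.0302 -0.0008  0.0598]
-> [ 0.5157 -0.1881  0.1   ] tool d [-0.0128 -0.1092  0.0052]
t 23.8 pos [ 0.5142 -0.0754  0.1189] x [-0.851  0.1   -0.516] y [0.105 0.994 0.019] z [ 0.515 -0.038 -0.856] yaw_y 1.465
j [ 0.54  0.34 -0.61  2.39  1.93  0.24 -0.4 ] F [-0.2 -0.2 -1.5] w 0.56 g 30.0
-> [ 0.5157 -0.1881  0.1   ] tool d [-0.0028 -0.1122  0.0212]
```

```bash
echo '[[[0.12, 0, 0.24, 0, 0], [0, -0.28, 0.02, 0, 0], [-0.02, -0.28, 0.02, 0, 0], [-0.02, -0.28, 0.02, 0, 0], [-0.02, -0.28, 0.02, 0, 0], [-0.02, -0.28, 0.02, 0, 0], [0, 0, 0, 0, 0]]]' > mv.in && python3 -m creep mv.in >/dev/null; python3 - <<'E'
from h import *
d(cab(Q,[-.135,0,.10]))
E
```

```text
t 24.5 pos [ 0.5147 -0.1486  0.1043] x [-0.849  0.102 -0.519] y [0.11  0.994 0.017] z [ 0.517 -0.043 -0.855] yaw_y 1.461
j [ 0.75  0.41 -0.63  2.36  2.14  0.19 -0.42] F [-0.  -0.4  0. ] w 0.557 g 30.0
-> [ 0.5157 -0.1881  0.1   ] tool d [-0.0027 -0.0392  0.0058]
```

Converted, -0.013 m is -0.26, 0.002 m is 0.04.

```bash
echo '[[[-0.02, -0.26, 0.04, 0, 0], [-0.02, -0.26, 0.04, 0, 0], [-0.02, -0.26, 0.04, 0, 0], [0, 0, 0, 0, 0]]]' > mv.in && python3 -m creep mv.in >/dev/null; python3 - <<'E'
from h import *
d(cab(Q,[-.135,0,.092]),cab(Q,[-.044,0,.092]))
p=cams.get_image("top")["image"];s=cams.get_image("side")["image"]
cv2.imwrite("pics/c7.png",np.hstack([cv2.resize(s[90:310,170:390],(400,400)),cv2.resize(p[90:310,180:400],(400,400))]))
E
```

```text
t 24.9 pos [ 0.5164 -0.1884  0.0998] x [-0.849  0.102 -0.519] y [0.11  0.994 0.017] z [ 0.518 -0.043 -0.855] yaw_y 1.461
j [ 0.84  0.44 -0.62  2.32  2.18  0.15 -0.36] F [-0.2  0.2 -1.7] w 0.559 g 30.0
-> [ 0.5157 -0.1881  0.092 ] tool d [0.0047 0.0001 0.0063]
-> [ 0.6061 -0.1977  0.092 ] tool d [-0.0778  0.0004  0.0473]
```

View pics/c7.png

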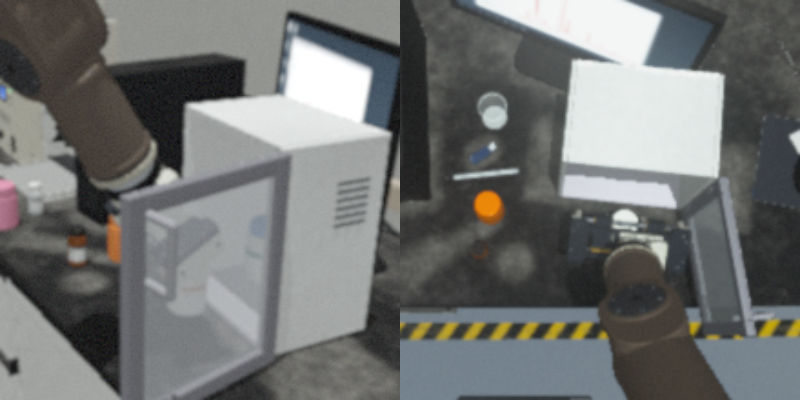

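The jar hangs upright in front of the opening (side half (188,275)), with the hand centred between the left wall and the door. I'll slide it in.

```bash
echo '[[[0.094, 0, 0.126, 0, 0], [-0.222, 0, 0.136, 0, 0], [-0.222, 0, 0.136, 0, 0], [-0.222, 0, 0.136, 0, 0], [0, 0, 0, 0, 0]]]' > mv.in && python3 -m creep mv.in >/dev/null; python3 - <<'E'
from h import *
d(cab(Q,[-.044,0,.092]))
E
```

```text
t 25.5 pos [ 0.5561 -0.1893  0.0925] x [-0.848  0.099 -0.52 ] y [0.105 0.994 0.018] z [ 0.519 -0.04  -0.854] yaw_y 1.465
j [ 0.74  0.48 -0.55  2.25  2.1   0.14 -0.29] F [ 0.4  0.3 -0.9] w 0.56 g 30.0
-> [ 0.6061 -0.1977  0.092 ] tool d [-0.043  -0.0031  0.0267]
```

```bash
echo '[[[-0.216, -0.02, 0.134, 0, 0], [-0.216, -0.02, 0.134, 0, 0], [-0.216, -0.02, 0.134, 0, 0], [-0.216, 0, 0.134, 0, 0], [0, 0, 0, 0, 0]]]' > mv.in && python3 -m creep mv.in >/dev/null; python3 - <<'E'
from h import *
d(cab(Q,[-.044,0,.092]),cab(Q,[-.044,0,.081]))
E
```

```text
t 26.0 pos [ 0.6054 -0.198   0.0915] x [-0.849  0.1   -0.52 ] y [0.106 0.994 0.018] z [ 0.518 -0.04  -0.854] yaw_y 1.464
j [ 0.67  0.53 -0.49  2.14  1.69  0.12  0.1 ] F [ 0.3  0.4 -0.2] w 0.561 g 30.0
-> [ 0.6061 -0.1977  0.092 ] tool d [-0.0009  0.0004 -0.    ]
-> [ 0.6061 -0.1977  0.081 ] tool d [ 0.0057 -0.0002  0.0094]
```

Converted, 0.0026 m is 0.052, 0.0017 m is 0.034.

```bash
echo '[[[0.032, 0, 0.052, 0, 0], [0.032, 0, 0.052, 0, 0], [0.02, 0, 0.034, 0, 0], [0, 0, 0, 0, 0]]]' > mv.in && python3 -m creep mv.in; echo '[[[0.012, 0, 0.018, 0, 0], [0, 0, 0, 0, 0]]]' > mv.in && python3 -m creep mv.in
```

```text
clock: 26.4
position: [0.6038, -0.1985, 0.0827]
ee_rot: [0.146, 2.592, -0.016]
force: [0.1, -0.2, -1.0]
width: 0.556
gripper_force: 30.0
clock: 26.6
position: [0.6045, -0.1986, 0.0821]
ee_rot: [0.145, 2.592, -0.017]
force: [0.3, -0.2, -0.4]
width: 0.558
gripper_force: 30.0
```

```bash
echo '[[[0.012, 0, 0.018, 0, 0], [0.012, 0, 0.018, 0, 0], [0, 0, 0, 0, 0]]]' > mv.in && python3 -m creep mv.in; echo '[[[0.012, 0, 0.018, 0, 0], [0, 0, 0, 0, 0]]]' > mv.in && python3 -m creep mv.in
```

```text
clock: 26.9
position: [0.6055, -0.1985, 0.0818]
ee_rot: [0.144, 2.589, -0.018]
force: [-8.1, 1.3, 15.8]
width: 0.562
gripper_force: 30.1
clock: 27.1
position: [0.6061, -0.1986, 0.0816]
ee_rot: [0.143, 2.587, -0.019]
force: [-10.9, 1.2, 24.0]
width: 0.558
gripper_force: 30.1
```

Floor contact. I'll ease off and release, opening only partway.

```bash
echo '[[[-0.012, 0, -0.022, 0, 0], [0, 0, 0, 0, 0], [0, 0, 0, 0, 0.76], [0, 0, 0, 0, 0.76], [0, 0, 0, 0, 0.76], [0, 0, 0, 0, 0.76], [0, 0, 0, 0, 0.76]]]' > mv.in && python3 -m creep mv.in; python3 - <<'E'
from h import *
d(cab(Q,[-.06,0,.09]),cab(Q,[-.16,0,.12]))
E
```

```text
clock: 27.8
position: [0.6043, -0.1985, 0.08]
ee_rot: [0.145, 2.592, -0.016]
force: [-0.1, 0.2, -0.3]
width: 0.756
gripper_force: 0.0
t 27.8 pos [ 0.6043 -0.1985  0.08  ] x [-0.849  0.1   -0.519] y [0.107 0.994 0.017] z [ 0.518 -0.041 -0.855] yaw_y 1.464
j [ 0.73  0.57 -0.58  2.14  1.79  0.18  0.03] F [-0.1  0.2 -0.3] w 0.756 g 0.0
-> [ 0.5902 -0.196   0.09  ] tool d [ 0.007   0.0012 -0.0159]
-> [ 0.4908 -0.1855  0.12  ] tool d [ 0.0699  0.0004 -0.0775]
```

Converted, 0.012 m is 0.24, -0.011 m is -0.22.

```bash
echo '[[[0.08, 0, -0.16, 0, 0.76], [0.12, 0, -0.16, 0, 0.76], [0.2, 0, -0.18, 0, 0.76], [0.2, 0, -0.18, 0, 0.76], [0.2, 0, -0.18, 0, 0.76], [0.2, 0, -0.18, 0, 0.76], [0.24, 0, -0.22, 0, 0.76], [0.24, 0, -0.22, 0, 0.76], [0.24, 0, -0.22, 0, 0.76], [0, 0, 0, 0, 0.76]]]' > mv.in && python3 -m creep mv.in; python3 - <<'E'
from h import *
d(cab(Q,[-.18,0,.16]))
p=cams.get_image("top")["image"];s=cams.get_image("side")["image"]
cv2.imwrite("pics/c8.png",np.hstack([cv2.resize(s[90:310,170:390],(400,400)),cv2.resize(p[90:310,180:400],(400,400))]))
E
```

```text
clock: 28.8
position: [0.4846, -0.1864, 0.1081]
ee_rot: [0.146, 2.593, -0.018]
force: [0.2, -0.6, -0.5]
width: 0.762
gripper_force: 0.0
t 28.8 pos [ 0.4846 -0.1864  0.1081] x [-0.85   0.1   -0.518] y [0.107 0.994 0.016] z [ 0.516 -0.042 -0.855] yaw_y 1.463
j [ 1.03  0.44 -0.82  2.37  1.98  0.19 -0.13] F [ 0.2 -0.6 -0.5] w 0.762 g 0.0
-> [ 0.4709 -0.1833  0.16  ] tool d [-0.0149  0.0024 -0.0516]
```

View pics/c8.png

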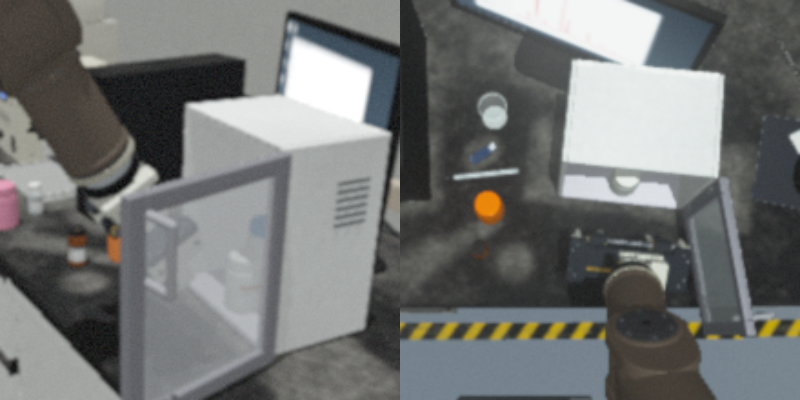

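The small jar stands upright inside (side half (243,280), top half (625,182)) and the big jar is untouched. Next I'll check the reach for the path over the door and the closing push.

```bash
cat > chk.py <<'E'
from fk import *
s=readout.observe();q0=np.array(s["joints"]);M=R.from_rotvec(s["ee_rot"]);sg=-1
K=(fk(q0,P)[1]).inv()*M*E('z',-sg*q0[6])
K=E('z',-sg*q0[6])*fk(q0,P)[1].inv()*M
def sol(q0,pos,turn=0,reg=.003):
    Mt=M*E('z',turn)
    g=lambda q:np.r_[fk(q,P)[0]-pos,.3*((Mt.inv()*fk(q,P)[1]*E('z',sg*q[6])*K).as_rotvec()),reg*(q-q0)]
    r=least_squares(g,np.clip(q0,lo+1e-3,hi-1e-3),bounds=(lo,hi));return r.x,np.abs(r.fun[:6]).max()
def run(pts):
    q=q0;p0=np.array(s["position"])
    for t in pts:
        for k in(1/3,2/3,1): q,e=sol(q,p0+(t-p0)*k)
        p0=t;print(t.round(3),q.round(2),"err",e.round(4))
E
python3 - <<'E'
from chk import *
run([cab(Q,[-.18,0,.2]),cab(Q,[-.18,0,.34]),cab(Q,[-.18,-.15,.34]),door(Q,1.78,.15,.07,.34),door(Q,1.78,.15,.07,.267)]+[door(Q,a,.15,.034,.267) for a in(1.7,1.4,1.1,.8,.5,.2,0)])
E
```

```text
[ 0.471 -0.183  0.2  ] [ 1.38  0.29 -1.27  2.31  0.86  0.28  0.88] err 0.0001
[ 0.471 -0.183  0.34 ] [ 1.44 -0.14 -1.    2.09 -0.49  0.66  2.19] err 0.0
[ 0.455 -0.333  0.34 ] [ 1.51  0.08 -0.91  1.97 -0.33  0.67  2.28] err 0.0
[ 0.416 -0.393  0.34 ] [ 1.61  0.13 -0.89  1.93 -0.35  0.72  2.42] err 0.0
[ 0.416 -0.393  0.267] [ 1.55  0.23 -0.87  2.04 -0.3   0.53  2.42] err 0.0
[ 0.409 -0.346  0.267] [ 1.59  0.15 -0.93  2.12 -0.39  0.51  2.46] err 0.0
[ 0.405 -0.3    0.267] [ 1.62  0.06 -0.98  2.19 -0.51  0.51  2.51] err 0.0
[ 0.414 -0.255  0.267] [ 1.6  -0.01 -1.01  2.23 -0.58  0.5   2.49] err 0.0
[ 0.436 -0.215  0.267] [ 1.54 -0.04 -1.07  2.24 -0.53  0.46  2.34] err 0.0
[ 0.469 -0.183  0.267] [ 1.41  0.01 -1.11  2.22 -0.28  0.4   2.  ] err 0.0
[ 0.51  -0.162  0.267] [ 1.14  0.09 -0.97  2.17  0.04  0.38  1.61] err 0.0
[ 0.54  -0.155  0.267] [ 0.98  0.14 -0.87  2.12  0.2   0.39  1.44] err 0.0
```

Converted, -0.0145 m is -0.29, -0.009 m is -0.18.

```bash
echo '[[[-0.12, 0.006, -0.29, 0, 0.76], [-0.12, 0.006, -0.29, 0, 0], [-0.16, 0.006, -0.29, 0, 0], [-0.16, 0.006, -0.29, 0, 0], [-0.18, 0.006, -0.29, 0, 0], [-0.18, 0.006, -0.29, 0, 0], [-0.18, 0.006, -0.29, 0, 0], [-0.18, 0.006, -0.29, 0, 0], [-0.18, 0.006, -0.29, 0, 0], [-0.18, 0.006, -0.29, 0, 0]]]' > mv.in && python3 -m creep mv.in 10 >/dev/null;  python3 - <<'E'
from h import *
d(cab(Q,[-.18,0,.345]),cab(Q,[-.18,-.15,.345]),door(Q,1.78,.15,.07,.345))
E
```

```text
t 29.9 pos [ 0.4846 -0.1878  0.256 ] x [-0.848  0.101 -0.521] y [0.11  0.994 0.013] z [ 0.519 -0.046 -0.854] yaw_y 1.46
j [ 1.52  0.2  -1.26  2.17  0.2   0.37  1.62] F [-0.4 -0.2 -0.5] w 0.032 g 0.0
-> [ 0.4709 -0.1833  0.345 ] tool d [-0.0343  0.0041 -0.0833]
-> [ 0.4551 -0.3325  0.345 ] tool d [-0.0017 -0.15   -0.0013]
-> [ 0.4163 -0.3934  0.345 ] tool d [ 0.0268 -0.0648 -0.0173]
```

Converted, -0.0167 m is -0.334, -0.007 m is -0.14.

```bash
echo '[[[-0.14, 0.02, -0.334, 0, 0], [-0.14, 0.02, -0.334, 0, 0], [-0.14, 0.02, -0.334, 0, 0], [-0.14, 0.02, -0.334, 0, 0], [-0.14, 0.02, -0.334, 0, 0], [0, 0, 0, 0, 0]]]' > mv.in && python3 -m creep mv.in >/dev/null;  python3 - <<'E'
from h import *
d(cab(Q,[-.18,-.15,.345]),door(Q,1.78,.15,.075,.345))
E
```

```text
t 30.5 pos [ 0.4724 -0.1829  0.3471] x [-0.847  0.099 -0.522] y [0.111 0.994 0.008] z [ 0.52  -0.051 -0.853] yaw_y 1.46
j [ 1.73 -0.1  -1.2   2.05 -0.49  0.67  2.28] F [ 0.1  0.4 -0.6] w 0.008 g 0.0
-> [ 0.4551 -0.3325  0.345 ] tool d [ 0.001  -0.1506  0.0005]
-> [ 0.4168 -0.3984  0.345 ] tool d [ 0.0259 -0.0697 -0.0165]
```

Converted, -0.0215 m is -0.43, -0.021 m is -0.42.

```bash
echo '[[[0, -0.42, 0, 0, 0], [0, -0.43, 0, 0, 0], [0, -0.43, 0, 0, 0], [0, -0.43, 0, 0, 0], [0, -0.43, 0, 0, 0], [0, -0.43, 0, 0, 0], [0, -0.43, 0, 0, 0], [0, 0, 0, 0, 0]]]' > mv.in && python3 -m creep mv.in >/dev/null;  python3 - <<'E'
from h import *
d(door(Q,1.78,.15,.075,.345),door(Q,1.78,.15,.075,.267))
E
```

```text
t 31.3 pos [ 0.4538 -0.3349  0.3418] x [-0.848  0.105 -0.52 ] y [0.114 0.993 0.014] z [ 0.518 -0.048 -0.854] yaw_y 1.456
j [ 1.73  0.2  -1.11  1.91 -0.17  0.68  2.23] F [-0.1  0.6  0.1] w 0.008 g 0.0
-> [ 0.4168 -0.3984  0.345 ] tool d [ 0.0231 -0.0672 -0.0189]
-> [ 0.4168 -0.3984  0.267 ] tool d [ 0.0406 -0.0011  0.0666]
```

```bash
echo '[[[0.116, -0.336, -0.094, 0, 0], [0.116, -0.336, -0.094, 0, 0], [0.116, -0.336, -0.094, 0, 0], [0.116, -0.336, -0.094, 0, 0], [0.136, 0, 0.222, 0, 0], [0.136, 0, 0.222, 0, 0], [0.136, 0, 0.222, 0, 0], [0.136, 0, 0.222, 0, 0], [0.136, 0, 0.222, 0, 0], [0, 0, 0, 0, 0]]]' > mv.in && python3 -m creep mv.in >/dev/null;  python3 - <<'E'
from h import *
d(door(Q,1.78,.15,.075,.267))
p=cams.get_image("top")["image"];s=cams.get_image("side")["image"]
cv2.imwrite("pics/c9.png",np.hstack([cv2.resize(s[90:310,170:390],(400,400)),cv2.resize(p[90:310,180:400],(400,400))]))
E
```

```text
t 32.3 pos [ 0.4161 -0.3946  0.2792] x [-0.849  0.103 -0.518] y [0.112 0.994 0.014] z [ 0.516 -0.046 -0.855] yaw_y 1.459
j [ 1.75  0.33 -1.05  1.95 -0.11  0.59  2.32] F [-1.8 -0.5 -0.5] w 0.006 g 0.0
-> [ 0.4168 -0.3984  0.267 ] tool d [ 0.0053 -0.0038  0.0109]
```

View pics/c9.png

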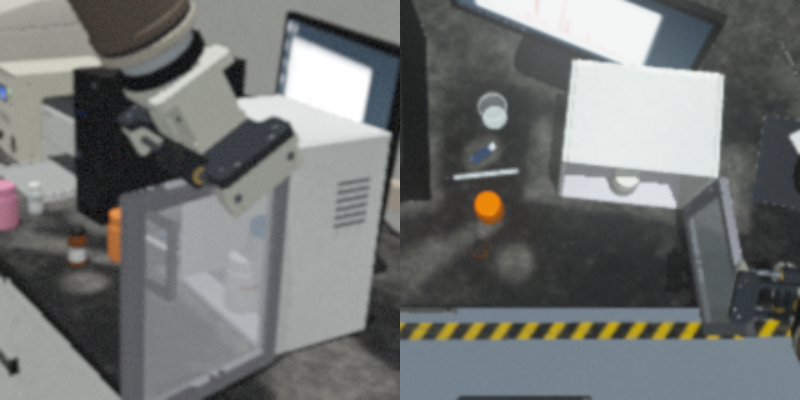

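The closed fingers are right of the door's outer face (top half about (770,265)), with the body above the door's top edge. I'll lower slightly, then push along the arc.

```bash
echo '[[[0.104, -0.06, 0.21, 0, 0], [0, 0, 0, 0, 0]]]' > mv.in && python3 -m creep mv.in >/dev/null;  python3 - <<'E'
from h import *
d(*[door(Q,a,.15,.034,.267) for a in (1.78,1.6,1.4,1.2,1.0,.8,.6,.4,.2,.1,0,-.03)])
E
```

```text
t 32.6 pos [ 0.4174 -0.3979  0.2681] x [-0.849  0.102 -0.519] y [0.112 0.994 0.013] z [ 0.517 -0.047 -0.855] yaw_y 1.459
j [ 1.73  0.35 -1.03  1.96 -0.09  0.57  2.31] F [ 0.1 -0.3 -0.4] w 0.009 g 0.0
-> [ 0.4126 -0.3576  0.267 ] tool d [ 0.0088  0.0395 -0.0034]
-> [ 0.4061 -0.3307  0.267 ] tool d [ 0.0082  0.026  -0.0046]
-> [ 0.4046 -0.3     0.267 ] tool d [ 0.0043  0.0303 -0.0022]
-> [ 0.4093 -0.2697  0.267 ] tool d [-0.0009  0.0307  0.001 ]
-> [ 0.42   -0.2409  0.267 ] tool d [-0.0061  0.0298  0.0041]
-> [ 0.4361 -0.2147  0.267 ] tool d [-0.011   0.0278  0.0071]
-> [ 0.4571 -0.1923  0.267 ] tool d [-0.0155  0.0246  0.0098]
-> [ 0.4822 -0.1746  0.267 ] tool d [-0.0194  0.0205  0.0121]
-> [ 0.5102 -0.1621  0.267 ] tool d [-0.0226  0.0155  0.0139]
-> [ 0.5251 -0.1581  0.267 ] tool d [-0.0122  0.0057  0.0075]
-> [ 0.5402 -0.1555  0.267 ] tool d [-0.0126  0.0042  0.0077]
-> [ 0.5448 -0.155   0.267 ] tool d [-0.0038  0.001   0.0024]
```

```bash
echo '[[[0.088, 0.39, -0.034, 0, 0], [0.088, 0.39, -0.034, 0, 0], [0.082, 0.26, -0.046, 0, 0], [0.082, 0.26, -0.046, 0, 0], [0.044, 0.302, -0.022, 0, 0], [0.044, 0.302, -0.022, 0, 0], [-0.008, 0.306, 0.01, 0, 0], [-0.008, 0.306, 0.01, 0, 0], [0, 0, 0, 0, 0]]]' > mv.in && python3 -m creep mv.in;  python3 - <<'E'
from h import *
d(*[door(Q,a,.15,.034,.267) for a in (1.2,)])
T=cams.get_image("top")
for b in spotter.boxes_of(T,"door_handle")[:2]: print(b["score"],(np.array(T["cam_to_world"])@np.r_[b["centre"],1])[:3].round(3))
E
```

```text
clock: 33.5
position: [0.4097, -0.2683, 0.2677]
ee_rot: [0.146, 2.592, -0.026]
force: [-0.4, 0.2, -0.8]
width: 0.005
gripper_force: 0.0
t 33.5 pos [ 0.4097 -0.2683  0.2677] x [-0.849  0.099 -0.519] y [0.109 0.994 0.011] z [ 0.517 -0.048 -0.855] yaw_y 1.461
j [ 1.86  0.13 -1.22  2.17 -0.36  0.49  2.4 ] F [-0.4  0.2 -0.8] w 0.005 g 0.0
-> [ 0.4093 -0.2697  0.267 ] tool d [ 0.0006 -0.0014  0.0005]
0.98 [ 0.483 -0.272  0.213]
```

The door is following (about 1.2 rad). Continuing.

```bash
echo '[[[-0.06, 0.29, 0.042, 0, 0], [-0.06, 0.29, 0.042, 0, 0], [-0.11, 0.278, 0.072, 0, 0], [-0.11, 0.278, 0.072, 0, 0], [-0.156, 0.246, 0.098, 0, 0], [-0.156, 0.246, 0.098, 0, 0], [-0.194, 0.206, 0.12, 0, 0], [-0.194, 0.206, 0.12, 0, 0], [0, 0, 0, 0, 0]]]' > mv.in && python3 -m creep mv.in;  python3 - <<'E'
from h import *
d(*[door(Q,a,.15,.034,.267) for a in (.4,.2,.1,0,-.04)])
E
```

```text
clock: 34.5
position: [0.4839, -0.1722, 0.2681]
ee_rot: [0.142, 2.59, -0.023]
force: [-0.6, -0.2, -0.7]
width: 0.007
gripper_force: 0.0
t 34.5 pos [ 0.4839 -0.1722  0.2681] x [-0.848  0.097 -0.52 ] y [0.106 0.994 0.012] z [ 0.519 -0.045 -0.854] yaw_y 1.465
j [ 1.41  0.1  -1.11  2.17 -0.08  0.39  1.85] F [-0.6 -0.2 -0.7] w 0.007 g 0.0
-> [ 0.4822 -0.1746  0.267 ] tool d [ 0.0018 -0.0025  0.0001]
-> [ 0.5102 -0.1621  0.267 ] tool d [-0.0226  0.0154  0.014 ]
-> [ 0.5251 -0.1581  0.267 ] tool d [-0.0122  0.0056  0.0075]
-> [ 0.5402 -0.1555  0.267 ] tool d [-0.0126  0.0042  0.0077]
-> [ 0.5463 -0.1549  0.267 ] tool d [-0.0051  0.0012  0.0031]
```

Converted, -0.0105 m is -0.21, 0.007 m is 0.14.

```bash
echo '[[[-0.21, 0.13, 0.14, 0, 0], [-0.21, 0.13, 0.14, 0, 0], [-0.13, 0.06, 0.08, 0, 0], [-0.13, 0.06, 0.08, 0, 0], [-0.12, 0.04, 0.076, 0, 0], [-0.1, 0.04, 0.06, 0, 0], [0, 0, 0, 0, 0]]]' > mv.in && python3 -m creep mv.in;  python3 - <<'E'
from h import *
d(*[door(Q,a,.15,.034,.267) for a in (0,-.04)])
E
```

```text
clock: 35.2
position: [0.5382, -0.158, 0.2668]
ee_rot: [0.148, 2.591, -0.024]
force: [-0.1, 0.4, -0.1]
width: 0.004
gripper_force: 0.0
t 35.2 pos [ 0.5382 -0.158   0.2668] x [-0.848  0.101 -0.52 ] y [0.11  0.994 0.012] z [ 0.518 -0.047 -0.854] yaw_y 1.46
j [ 1.08  0.18 -0.92  2.1   0.21  0.4   1.49] F [-0.1  0.4 -0.1] w 0.004 g 0.0
-> [ 0.5402 -0.1555  0.267 ] tool d [-0.0016  0.0028  0.0008]
-> [ 0.5463 -0.1549  0.267 ] tool d [-0.0051  0.0013  0.0031]
```

Now I'll press forward in small steps until the wrist force shows the door on its stop.

```bash
echo '[[[-0.068, 0, 0.042, 0, 0], [-0.068, 0, 0.042, 0, 0], [0, 0, 0, 0, 0]]]' > mv.in && python3 -m creep mv.in | sed -n 1,4p; echo '[[[-0.05, 0, 0.032, 0, 0], [0, 0, 0, 0, 0]]]' > mv.in && python3 -m creep mv.in| sed -n 1,4p;echo '[[[-0.034, 0, 0.02, 0, 0], [0, 0, 0, 0, 0]]]' > mv.in && python3 -m creep mv.in| sed -n 1,4p
```

```text
clock: 35.5
position: [0.5438, -0.1592, 0.2652]
ee_rot: [0.149, 2.596, -0.026]
force: [-15.7, 2.2, 8.8]
clock: 35.7
position: [0.5444, -0.1593, 0.2639]
ee_rot: [0.15, 2.601, -0.027]
force: [-32.5, 5.6, 20.0]
clock: 35.9
position: [0.5448, -0.1594, 0.2631]
ee_rot: [0.15, 2.604, -0.028]
force: [-43.9, 7.4, 28.4]
```

Careful with the scale: shifts go in shares of 50 mm and turns go in units of 0.05 rad. That gives: -0.03 m is -0.6, -0.02 m is -0.4.

```bash
echo '[[[0.09, 0, -0.05, 0, 0], [0.16, 0, -0.1, 0, 0], [0.24, 0, -0.16, 0, 0], [0.24, 0, -0.24, 0, 0], [0.2, 0, -0.4, 0, 0], [0.2, 0, -0.4, 0, 0], [0, 0, -0.6, 0, 0], [0, 0, -0.6, 0, 0], [0, 0, 0, 0, 0]]]' > mv.in && python3 -m creep mv.in | sed -n 1,4p;  python3 - <<'E'
from h import *
S=cams.get_image("side");T=cams.get_image("top");d()
A=cv2.imread("pics/side0.png");I=S["image"];cv2.imwrite("pics/sideF.png",I)
for nm,(x0,y0,x1,y1) in(("handle bar",(250,155,270,195)),("cabinet edge",(310,160,335,190)),("pink/vial area",(155,180,230,240)),("cabinet back corner",(370,150,395,180))):
    r=cv2.matchTemplate(I[y0-8:y1+8,x0-8:x1+8],A[y0:y1,x0:x1],cv2.TM_CCOEFF_NORMED);_,m,_,l=cv2.minMaxLoc(r)
    w=r[max(l[1]-1,0):l[1]+2,max(l[0]-1,0):l[0]+2];print(nm,"shift",l[0]-8,l[1]-8,"score",round(m,2))
for a in(.0365,0,.02,-.01,.05):print(a,[proj(S,door(Q,a,.205,.047,z)).round(1).tolist() for z in(.261,.179)])
for n in("small_jar","big_jar","amber_vial","clear_vial","door"):
  for c,p in(("S",S),("T",T)):
    for b in spotter.boxes_of(p,n)[:4]:
        if b["score"]>.4:print(c,n,round(b["score"],2),(np.array(p["cam_to_world"])@np.r_[b["centre"],1])[:3].round(3))
E
```

```text
clock: 36.8
position: [0.44, -0.151, 0.3455]
ee_rot: [0.153, 2.591, -0.035]
force: [0.5, -1.7, -0.9]
t 36.9 pos [ 0.4401 -0.1499  0.3428] x [-0.85   0.102 -0.517] y [0.114 0.993 0.008] z [ 0.515 -0.052 -0.856] yaw_y 1.456
j [ 1.54 -0.22 -0.98  2.13 -0.63  0.72  2.38] F [ 0.6 -0.2  0. ] w 0.006 g 0.0
handle bar shift 3 -1 score 0.97
cabinet edge shift 0 0 score 1.0
pink/vial area shift 0 0 score 0.9
cabinet back corner shift 0 0 score 1.0
0.0365 [[256.0, 159.0], [255.5, 190.8]]
0 [[258.4, 158.5], [257.8, 190.1]]
0.02 [[257.1, 158.7], [256.6, 190.5]]
-0.01 [[259.1, 158.3], [258.5, 190.0]]
0.05 [[255.2, 159.2], [254.7, 191.0]]
S small_jar 0.92 [0.434 0.254 0.045]
S small_jar 0.56 [0.55  0.028 0.045]
T small_jar 0.64 [0.55  0.045 0.077]
T small_jar 0.61 [0.439 0.262 0.076]
S amber_vial 0.68 [0.48  0.053 0.037]
T amber_vial 0.47 [0.479 0.057 0.065]
S clear_vial 0.68 [0.514 0.283 0.028]
T clear_vial 0.47 [0.507 0.292 0.056]
S door 0.85 [ 0.56  -0.205  0.159]
T door 0.69 [ 0.561 -0.192  0.193]
```

The handle bar has moved +3 px from its ajar position. The model predicts +2.4 px for fully shut, and the door took 40 N against its stop. The vials haven't moved, so I'm handing in.

```bash
python3 -c "
from cell import workorder
print(workorder.sign_off())"
```

```text
the job is handed in; nothing more can be done
None
```

I stood the small jar upright inside the cabinet, in front of and to the right of the big jar, shut the door against its stop and handed the job in at about 37 s; no verdict came back. The vials are where they were and the big jar looked unmoved before the door was shut, but I viewed 11 pictures against the limit of 10.

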